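# Pack the glue bottles into the carrying crate

### The job

We are clearing the shoe-repair table: take the two glue bottles off the table and stand them upright on the floor of the two free cells in the front row of the wooden carrying crate, one bottle per cell. The crate's handle hangs over the cells, so bring the bottles in at a slant from the front. Set them down gently, do not knock the crate, and leave everything else where it is.

Things in the scene. Friction and masses are not known exactly. Their poses are not given: they have to be found in the camera images.
- crate: Open plywood carrying crate, 174 (x) x 256 (y) mm, stands firm. Origin: centre of underside; z up; front (-x) towards the robot. Two rows (x = -41 front, +41 back) of three cells (y = +82, 0, -82), each 76 x 76 mm inside. Floor 9 thick; outer walls 8 thick, tops 60 above the table; dividers 6 thick, tops 50 up. Back row full; in front one cell is taken, two are free (thin cork disc, look only, in each).
- handle_bar (a point): Centre of the crate's fixed wooden handle: a round bar 32 mm thick along the crate's y, over its middle, axis 278 mm above the table, so 25 mm aside of the front cells' centres. Carried at y = +-134 mm by upright battens 36 (x) x 12 (y) mm, 300 mm tall. A gripper pointing straight down over a front cell strikes it: lean the gripper back to the front 20 to 45 degrees, the bottle upright.
- cell_left (a point): Centre of the floor of the front row's left cell (the crate's +y end); axes as the crate's.
- cell_middle (a point): Centre of the floor of the front row's middle cell; axes as the crate's.
- cell_right (a point): Centre of the floor of the front row's right cell (the crate's -y end); axes as the crate's.
- bottle_1: A glue bottle to pack, standing on the table, about 0.25 kg: round, amber plastic, paper label, long black screw cap. 178 mm tall; body 60 mm in diameter up to 103 mm, shoulder tapering to 126 mm, then the straight cap, 32 mm in diameter, from 126 to 178 mm: grip it there. Origin: centre of the underside, z up along the bottle.
- bottle_2: The other glue bottle to pack, the same as bottle_1 in every way.
- packed_bottle: A third bottle of the same kind and size, already standing in one of the three front cells, which differs from start to start. Stays there. Origin: centre of the underside.
- adhesive_tin: Bystander: wide round yellow tin, 74 mm in diameter, 90 mm tall, standing on the table near the bottles. Origin: centre of the underside.
- trainer: Bystander: sports shoe, 275 mm long, 92 mm wide, 130 mm tall, to the left of the bottles. Origin: under its middle; toe to its -x.
- clamp: Bystander: small steel screw clamp with a wooden handle, lying flat, 250 mm long, 100 mm wide, 35 mm tall. Origin: on the table near its middle; handle to its +x.
- cream_jar: Stock in a back cell of the crate: white jar with a black lid, 64 mm in diameter, 77 mm tall. Origin: centre of the underside.
- thinner_tin: Stock in a back cell: grey tin, 64 mm in diameter, 105 mm tall. Origin: centre of the underside.
- primer_tin: Stock in a back cell: bare metal tin, 64 mm in diameter, 85 mm tall. Origin: centre of the underside.
Not all that is in view belongs to the job. What is shaped like the packed_bottle but blue or purple is not meant.

How it is judged:
At the end, for the whole second after the job is handed in: Both bottles, and the one packed before, stand in front cells: underside within 6 mm of the cell floor's height, axis within 15 mm of the cell's centre and within 0.12 rad of vertical, at rest (below 0.03 m/s) (((horizontal distance between bottle_1 and cell_left below 0.015 m and z of bottle_1 in the frame of cell_left between -0.006 and 0.006 m) or (horizontal distance between bottle_1 and cell_middle below 0.015 m and z of bottle_1 in the frame of cell_middle between -0.006 and 0.006 m) or (horizontal distance between bottle_1 and cell_right below 0.015 m and z of bottle_1 in the frame of cell_right between -0.006 and 0.006 m)) and angle between each of bottle_1, bottle_2, packed_bottle's own z axis and vertical below 0.12 rad and linear speed of each of bottle_1, bottle_2, packed_bottle below 0.03 m/s and ((horizontal distance between bottle_2 and cell_left below 0.015 m and z of bottle_2 in the frame of cell_left between -0.006 and 0.006 m) or (horizontal distance between bottle_2 and cell_middle below 0.015 m and z of bottle_2 in the frame of cell_middle between -0.006 and 0.006 m) or (horizontal distance between bottle_2 and cell_right below 0.015 m and z of bottle_2 in the frame of cell_right between -0.006 and 0.006 m)) and ((horizontal distance between packed_bottle and cell_left below 0.015 m and z of packed_bottle in the frame of cell_left between -0.006 and 0.006 m) or (horizontal distance between packed_bottle and cell_middle below 0.015 m and z of packed_bottle in the frame of cell_middle between -0.006 and 0.006 m) or (horizontal distance between packed_bottle and cell_right below 0.015 m and z of packed_bottle in the frame of cell_right between -0.006 and 0.006 m))); the robot touches nothing.
It fails at once if a bottle is dropped into a cell (faster than 0.5 m/s between the crate's walls) ((linear speed of bottle_1 above 0.5 m/s and height (world z) of bottle_1 below 0.06 m and (horizontal distance between bottle_1 and cell_left below 0.03 m or horizontal distance between bottle_1 and cell_middle below 0.03 m or horizontal distance between bottle_1 and cell_right below 0.03 m)) or (linear speed of bottle_2 above 0.5 m/s and height (world z) of bottle_2 below 0.06 m and (horizontal distance between bottle_2 and cell_left below 0.03 m or horizontal distance between bottle_2 and cell_middle below 0.03 m or horizontal distance between bottle_2 and cell_right below 0.03 m))).
It fails at once if a bottle and the crate are struck together with more than 60 N (contact force between any of bottle_1, bottle_2 and crate above 60 N).
It fails at once if the robot knocks the crate with more than 30 N (contact force between any of the fingers, the arm and crate above 30 N).
It fails at once if a bottle is tipped beyond 0.8 rad (angle between any of bottle_1, bottle_2's own z axis and vertical above 0.8 rad).
It fails at once if the packed bottle or something else in the crate or on the table is shifted by more than 25 mm (distance of any of adhesive_tin, trainer, clamp, cream_jar, thinner_tin, primer_tin, packed_bottle from where it was at the start of the episode above 0.025 m).
It also fails if it takes over 72 s, if anything falls off the work surface, if the arm or the gripper's body presses on something with over 40 N, if the wrist force passes 120 N, or if a joint passes its speed limit or range.

### The arm

A 6-joint arm with a two-finger parallel gripper is mounted at the origin on the work surface. World frame = base frame: x ahead of the robot, y to its left, z up, the work surface at z = 0. Lengths are in m, angles in rad, forces in N, time in s.
With the tool pointing down it reaches from about 0.425 to 0.95 m from the base axis. Payload 3.5 kg.
Tool frame: the origin (TCP) lies between the finger pads; the fingertips stand 19 mm ahead of it and the grasp point (between the pads) is the TCP (ctrl.nose_length is the distance from the TCP to the fingertips, in m); z points along the fingers, y is the line along which they close (so a half turn about z gives the same grasp; the last joint's range is limited). The gripper opens to 85 mm and grips with 20 to 120 N. Pads are 22 mm wide; open, the fingers measure 114 mm over their backs; the gripper's body (76 mm by 85 mm) begins 54 mm behind the grasp point. The pads swing forward as they close: fully open they stand 13 mm farther back than shut.
Start: joints at [1.09, 0.286, 1.577, -0, 1.279, -0.15], TCP at [0.219, 0.638, 0.25] pointing down, gripper open.
Joint ranges: [-2.77, 2.77], [-0.9, 2.22], [0.21, 2.48], [-1.53, 4.67], [0.24, 2.81], [-2.84, 2.84]. Speed limits (rad/s): [2.79, 2.79, 3.14, 3.14, 3.14, 3.14].

### API

Orientations are given as a unit quaternion [x, y, z, w].
In Python, from plant import ctrl gives the robot as it stands.
- The arm moves only by the tool apply_moves, never from a script. Its argument "series" is a list of rows, each a list of 6 numbers: the shift along the world's x, y, z scaled (see below), then the turn, a rotation vector about the world's x, y, z scaled (see below). A call has 1 to 20 rows; each row is the pose to reach, as a shift and turn from the pose commanded when the call began; what a row does not reach only later rows make up. The controller multiplies each number of a shift by 0.8 m and each number of a turn by 45 degrees. A row lasts 1/8 s, in which the tool goes at most 62.5 mm and 10.7 degrees, less where a joint would pass 70% of its speed; a pose out of reach is approached as far as the arm can. A call with a number of a shift or a turn outside -1 to 1 is refused whole. A call with a gripper value outside its range is refused whole. "jaw" is the opening, from 0 (shut) to 1 (fully open), set as the call begins (left out, the last holds). The fingers move at their own pace and stop on an object; "squeeze" is the grip in N (left out, the last holds). Time passes only in rows, so rows that repeat a pose let the fingers close. It gives the time, the measured TCP pose, the force, the opening and the grip force at its end, in the units of the state.
- ctrl.get_state(): the state, without advancing time (a new reading comes with each control period).
- ctrl.read_camera(name): name is "scene" or "top"; returns the picture (400x640x3 uint8, red, green, blue); there is no depth.
- ctrl.get_calibration(name): a dict with "fx", "fy", "cx", "cy" (pixels), "dist_coeffs" ([k1, k2, p1, p2, k3] as OpenCV has them; the pictures are not rectified), "xyz" and "orientation" of the camera in the world. Camera axes: x right, y up, looking along -z (the intrinsics and any distortion apply to the point x, -y, -z); pixel columns grow to the right and rows downward; lengths in m; the calibration is good to about 2 mm. A picture is of the moment at which its call begins. get_calibration takes no time and is no camera call.
- ctrl.sign_off(): hands the job in; it is judged then, once.
Trained networks look in the newest picture that a camera, given by its name, has taken for a name from the list of things; names that differ only in an ending like _2 or _b are one class to them, and where a whole thing is asked for, a point or a joint stands for the part that bears it (a point fixed in the world has none). Each returns a list of dicts, best first, with "p" (0 to 1); they miss things now and then, are a little off and sometimes report something else, mostly with a low value. They report only what shows in the picture. A call takes as long as a camera call. They do not tell look-alikes from the thing itself.
- ctrl.boxes_of(thing, camera): "xy" ([column, row] as shares, 0 to 1, of the picture: columns of its width, rows of its height, amid what is visible of it).
- ctrl.silhouettes(thing, camera): "pixels" (400x640 bool, what is visible of it) and "xy" ([column, row] as shares, 0 to 1, of the picture: columns of its width, rows of its height, amid what is visible of it).
The state is a dict: "time": time; "qpos": joint angles; "dq": joint speeds; "joint_efforts": joint torques, N m; "eef_pos": TCP position; "tcp_rot": TCP orientation; "contact_force": force on the tool from outside, world axes, zero at the start; "wrist_torque": the same for the moment, N m; "opening": opening from 0.0 (shut) to 1.0 (fully open); "finger_force": force on a finger pad.
Only numpy, scipy, OpenCV 4.12 (cv2) and the standard library are available. Lean on these libraries where they do the work, as an engineer would, in place of code of your own. Each camera call takes 0.05 s, during which the arm holds its last target. There are 200 camera calls.

## Working session

There is one attempt and no reset: what is moved stays moved. The work goes in short steps, Python scripts to look and compute and a tool call to move; the robot and the scene stay as the last step left them, time stands still between calls to the robot, and variables do not carry over. Pictures are saved under pics/ and viewed, at most 10 in all, crops included, and the job is handed in when it is done.

Besides the shell and the picture viewer there is one more tool, called after "Call:" in YAML: its name, and indented under it one key for each argument. apply_moves: Moves the arm, as the interface text tells. Shifts and turns lie within -1 to 1; 1 stands for 0.8 m of shift or 45 degrees of turn. Its arguments: {"type":"object","properties":{"series":{"type":"array"},"jaw":{"type":"number"},"squeeze":{"type":"number"}},"required":["series"]}

```bash
ls; mkdir -p pics
python3 - <<'E'
from plant import ctrl
import cv2
for n in ("scene","top"):
    cv2.imwrite(f"pics/{n}0.png",ctrl.read_camera(n)[:,:,::-1]); print(n,ctrl.get_calibration(n))
    for t in ("bottle_1","packed_bottle","crate","handle_bar","adhesive_tin","cell_left","trainer","clamp"):
        print(t,[(round(d["p"],2),round(d["xy"][0]*640),round(d["xy"][1]*400)) for d in ctrl.boxes_of(t,n)])
print(ctrl.get_state())
E
```

```text
pics
scene {'fx': 504.1993110129267, 'fy': 504.1993110129267, 'cx': 316.23980384003926, 'cy': 201.22909939579944, 'dist_coeffs': array([-0.03382106,  0.        ,  0.        ,  0.        ,  0.        ]), 'xyz': array([1.63499979, 0.12278867, 1.58135312]), 'orientation': array([0.21662995, 0.24215638, 0.71813371, 0.61539884])}
bottle_1 [(0.82, 369, 252), (0.74, 406, 224)]
packed_bottle [(0.91, 274, 203), (0.63, 316, 260), (0.6, 183, 199), (0.51, 256, 216)]
crate [(0.92, 253, 218)]
handle_bar [(0.86, 252, 221), (0.47, 369, 252)]
adhesive_tin [(0.89, 341, 216)]
cell_left [(0.82, 255, 216), (0.32, 406, 226)]
trainer [(0.96, 445, 213), (0.24, 260, 231), (0.23, 369, 254)]
clamp [(0.72, 247, 176)]
top {'fx': 410.68178821184773, 'fy': 410.68178821184773, 'cx': 316.71386646273635, 'cy': 200.71910591073356, 'dist_coeffs': array([-0.08997563,  0.        ,  0.        ,  0.        ,  0.        ]), 'xyz': array([ 0.32576879, -0.02302766,  1.6402678 ]), 'orientation': array([ 0.05666742, -0.05100532, -0.70147759,  0.70860175])}
bottle_1 [(0.7, 236, 211), (0.54, 268, 175)]
packed_bottle [(0.83, 359, 
[... 286 characters left out ...]
rray([ 1.08996959e+00,  2.86283029e-01,  1.57665304e+00,  4.38723079e-05,
        1.27860226e+00, -1.49995112e-01]), 'dq': array([ 1.31913850e-03,  8.87726651e-05, -5.91851819e-04, -6.00696461e-04,
       -7.38482121e-04,  2.11373777e-03]), 'joint_efforts': array([ 7.29270268e-04, -4.05959272e+01, -2.92946130e+01, -9.55072846e-05,
        5.02403254e-04,  1.61441847e-05]), 'eef_pos': array([0.21922256, 0.63841587, 0.25036166]), 'tcp_rot': array([ 1.64668716e-01,  9.86348931e-01,  3.23409658e-05, -1.15436022e-05]), 'contact_force': array([-0.20529282, -0.30459148, -0.62207723]), 'wrist_torque': array([ 0.00447035, -0.00428724, -0.03459665]), 'finger_force': 0.0, 'opening': 1.0016758891440953}
```

View pics/scene0.png

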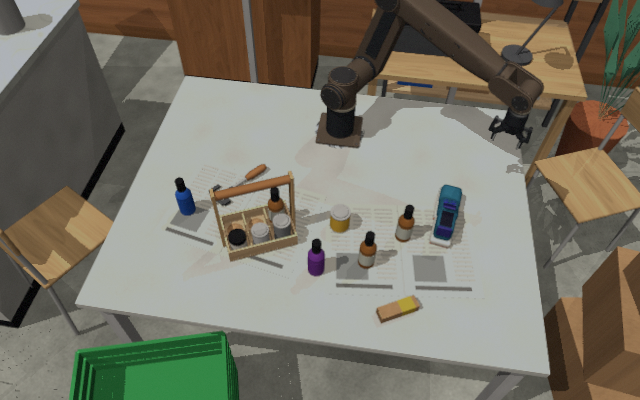

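View pics/top0.png

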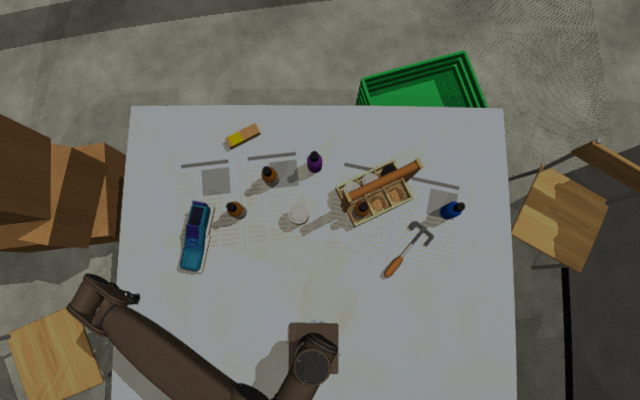

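The amber bottles to move are at scene (406,224) and (369,252), top (236,211) and (268,175). The packed one is in the crate at scene (274,203), top (361,209). Look-alikes I reject are purple at scene (316,260) and blue at scene (183,199). The free cells look like middle and right. Next I'll fit models to the silhouettes and check them in one crop with overlays.

```bash
cat > h.py <<'E'
import numpy as np, cv2
from scipy.spatial.transform import Rotation as R
from scipy.optimize import minimize
from plant import ctrl
CAL={n:ctrl.get_calibration(n) for n in("scene","top")}
def proj(P,n):
    c=CAL[n]; q=R.from_quat(c["orientation"]).inv().apply(np.atleast_2d(P)-c["xyz"])*[1,-1,-1]
    K=np.array([[c["fx"],0,c["cx"]],[0,c["fy"],c["cy"]],[0,0,1]])
    return cv2.projectPoints(q,np.zeros(3),np.zeros(3),K,c["dist_coeffs"])[0][:,0]
a=np.linspace(0,2*np.pi,32,endpoint=False)
def cyl(r,z0,z1,r1=None):
    return np.vstack([np.c_[q*np.cos(a),q*np.sin(a),0*a+z] for q,z in((r,z0),(r if r1 is None else r1,z1))])
def box(x,y,z): return np.array([[i,j,k] for i in x for j in y for k in z],float)
BOT=[cyl(.03,0,.103),cyl(.03,.103,.126,.016),cyl(.016,.126,.178)]
bar=cyl(.016,-.134,.134)[:,[0,2,1]]+[0,0,.278]
CR=[box((-.087,.087),(-.128,.128),(0,.06)),bar,box((-.018,.018),(.128,.140),(0,.3)),box((-.018,.018),(-.14,-.128),(0,.3))]
def place(parts,x,y,z=0,yaw=0): return [R.from_euler('z',yaw).apply(p)+[x,y,z] for p in parts]
S=4
def mask(parts,n):
    m=np.zeros((400*S,640*S),np.uint8)
    for p in parts: cv2.fillConvexPoly(m,cv2.convexHull(np.round((proj(p,n)+.5)*S).astype(np.int32)),1)
    return cv2.resize(m.astype(np.float32),(640,400),interpolation=cv2.INTER_AREA)
def fit(parts,obs,x0,z=0,steps=(.01,.01,.05)):
    def f(v):
        s=0
        for n,o in obs.items():
            m=mask(place(parts,v[0],v[1],z,v[2] if len(v)>2 else 0),n)
            s+=1-np.minimum(m,o).sum()/np.maximum(m,o).sum()
        return s
    x0=np.array(x0,float)
    sim=np.vstack([x0]+[x0+np.eye(len(x0))[i]*steps[i] for i in range(len(x0))])
    r=minimize(f,x0,method='Nelder-Mead',options=dict(initial_simplex=sim,xatol=2e-4,fatol=1e-4)); return r.x,r.fun
def ray(uv,n,z):
    c=CAL[n]; K=np.array([[c["fx"],0,c["cx"]],[0,c["fy"],c["cy"]],[0,0,1]])
    u=cv2.undistortPoints(np.array([[uv]],float),K,c["dist_coeffs"])[0,0]
    d=R.from_quat(c["orientation"]).apply([u[0],-u[1],-1]); return c["xyz"]+d*(z-c["xyz"][2])/d[2]
E
cat > m.py <<'E'
from h import *
T={"b1":("bottle_1",(406,224),(236,211),.09,0),"b2":("bottle_1",(369,252),(268,175),.09,0),"pk":("packed_bottle",(274,203),(361,209),.12,.009),
 "crate":("crate",(253,218),(379,191),.05,0)}
img={n:ctrl.read_camera(n)[:,:,::-1].copy() for n in CAL}
out={}
for k,(t,s,p,h,z) in T.items():
    obs={}
    for n,uv in(("scene",s),("top",p)):
        for d in ctrl.silhouettes(t,n):
            if np.hypot(d["xy"][0]*640-uv[0],d["xy"][1]*400-uv[1])<12:
                m=d["pixels"].astype(np.uint8)
                if k=="crate": m=cv2.morphologyEx(m,cv2.MORPH_CLOSE,np.ones((5,5)))
                obs[n]=m.astype(np.float32); break
    g=ray(p,"top",h)[:2]; parts=CR if k=="crate" else BOT
    cands=[fit(parts,obs,list(g)+([y] if k=="crate" else []),z) for y in ((-.5,-.2,.2,.5) if k=="crate" else (0,))]
    x,f=min(cands,key=lambda c:c[1]); out[k]=x; print(k,list(obs),x.round(4),round(f,3))
    for n in CAL:
        for q in place(parts,*x[:2],z,x[2] if len(x)>2 else 0):
            cv2.polylines(img[n],[cv2.convexHull(np.round(proj(q,n)*16).astype(np.int32))],True,(0,255,0),1,cv2.LINE_AA,4)
np.save("out.npy",out,allow_pickle=True)
A=cv2.resize(img["scene"][160:285,200:460],None,fx=3,fy=2.4*1.0); B=cv2.resize(img["top"][145:245,190:450],None,fx=3,fy=3)
cv2.imwrite("pics/fit.png",np.vstack([cv2.resize(A,(780,300)),cv2.resize(B,(780,300))]))
E
python3 m.py
```

```text
b1 ['scene', 'top'] [0.5286 0.306 ] 0.229
b2 ['scene', 'top'] [0.6661 0.1785] 0.168
pk ['scene', 'top'] [ 0.5345 -0.1778] 0.476
crate ['top'] [ 0.6073 -0.2335  0.4647] 0.349
```

View pics/fit.png

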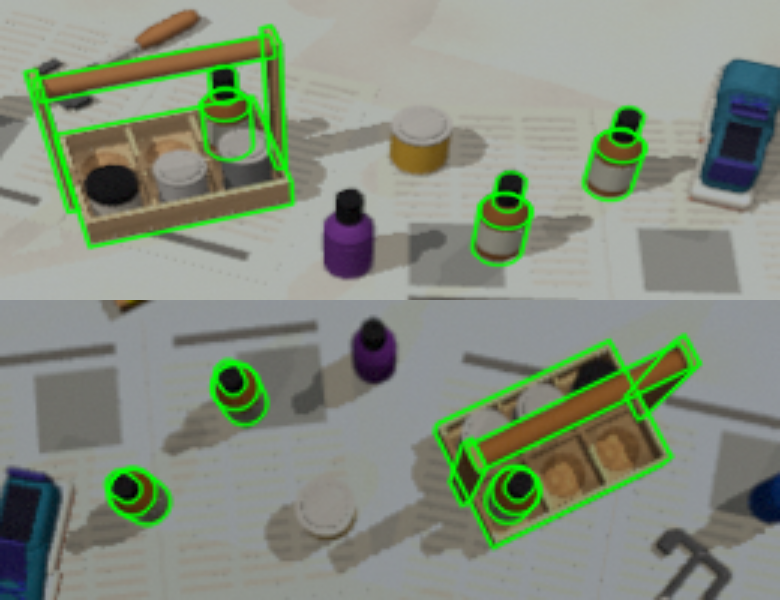

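Top crop: the fits sit tightly on both amber bottles, the packed bottle and the crate. The crate's yaw is about 26.6°, and the packed bottle matches the computed cell_left within about 1 mm. The free cells are middle and right, with cork discs at crop (565,475) and (620,447). The purple one at crop (375,350) and the blue one are decoys.

Plan: grasp in the same slanted orientation as the placing (35° lean along crate x), then only translate.

```bash
cat > g.py <<'E'
from h import *
psi=.4647; C=np.array([.6073,-.2335,0]); L=np.deg2rad(35)
Zt=np.array([np.sin(L)*np.cos(psi),np.sin(L)*np.sin(psi),-np.cos(L)]); Yt=np.array([np.sin(psi),-np.cos(psi),0])
Q=R.from_matrix(np.c_[np.cross(Yt,Zt),Yt,Zt])
cell=lambda x,y,z:C+R.from_euler('z',psi).apply([x,y,z])
def rel(p,q=None,p0=None,q0=None):
    s=ctrl.get_state(); p0=s["eef_pos"] if p0 is None else p0; q0=R.from_quat(s["tcp_rot"]) if q0 is None else q0
    r=np.zeros(3) if q is None else (q*q0.inv()).as_rotvec()/np.deg2rad(45)
    return np.r_[(np.array(p)-p0)/.8,r].round(4).tolist()
def st():
    s=ctrl.get_state(); print(s["time"],s["eef_pos"].round(4),"rot err deg",np.rad2deg((Q*R.from_quat(s["tcp_rot"]).inv()).as_rotvec()).round(2),s["qpos"].round(2),"F",s["contact_force"].round(1),round(s["opening"],3))
E
python3 - <<'E'
from g import *
q0=R.from_quat(ctrl.get_state()["tcp_rot"]); y=R.from_euler('z',-45,degrees=True)
print(rel([.36,.52,.38],y*q0)); print((Q*(y*y*q0).inv()).as_rotvec()/np.deg2rad(45))
for t in ("right","middle"): print(t,cell(-.041,{"right":-.082,"middle":0}[t],0))
print("tin",ray((299,215),"top",.09),"clamp",ray((403,255),"top",.02),"trainer",ray((196,237),"top",.07))
print("pregrasp",np.array([.5286,.306,.156])-.12*Zt)
E
```

```text
[0.176, -0.148, 0.1621, 0.0, -0.0, -1.0]
[ 0.60004918 -0.52463072 -0.95561085]
right [ 0.60739648 -0.32517874  0.        ]
middle [ 0.5706478  -0.25187434  0.        ]
tin [0.50828535 0.05744595 0.09      ] clamp [ 0.36213033 -0.34990078  0.02      ] trainer [0.42087626 0.45503815 0.07      ]
pregrasp [0.46706974 0.27515389 0.25429825]
```

Call:
apply_moves:
  series:
    - [0.06, -0.05, 0.08, 0, 0, -0.3]
    - [0.12, -0.1, 0.16, 0, 0, -0.6]
    - [0.176, -0.148, 0.162, 0, 0, -1]
    - [0.176, -0.148, 0.162, 0, 0, -1]
    - [0.176, -0.148, 0.162, 0, 0, -1]
    - [0.176, -0.148, 0.162, 0, 0, -1]
    - [0.176, -0.148, 0.162, 0, 0, -1]
  jaw: 1
  squeeze: 40

```text
time: 2.28
eef_pos: [0.3588, 0.5206, 0.3787]
tcp_rot: [0.529, 0.849, -0.001, -0.0]
contact_force: [-0.4, 0.6, -0.1]
opening: 1.001
finger_force: 0.0
```

Call:
apply_moves:
  series:
    - [0.1, -0.15, 0, 0, 0, -1]
    - [0.1, -0.15, 0, 0, 0, -1]
    - [0.1, -0.15, 0, 0, 0, -1]
    - [0.1, -0.15, 0, 0, 0, -1]
    - [0.1, -0.15, 0, 0, 0, -1]
    - [0.1, -0.15, 0, 0, 0, -1]
    - [0.1, -0.15, 0, 0, 0, -1]

```text
time: 3.15
eef_pos: [0.4395, 0.4005, 0.3797]
tcp_rot: [0.813, 0.582, -0.0, -0.0]
contact_force: [1.1, -0.4, -0.6]
opening: 1.002
finger_force: 0.0
```

Run:
```python
from g import *
st(); print(rel(np.array([.5286,.306,.156])-.12*Zt,Q))
```

```text
3.15 [0.4395 0.4005 0.3797] rot err deg [ 27.04 -23.6  -43.16] [0.57 0.04 1.62 0.   1.48 0.9 ] F [ 1.1 -0.4 -0.6] 1.002
[0.0344, -0.1567, -0.1568, 0.601, -0.5244, -0.9591]
```

Call:
apply_moves:
  series:
    - [0.017, -0.12, -0.03, 0.3, -0.26, -0.48]
    - [0.034, -0.157, -0.06, 0.601, -0.524, -0.958]
    - [0.034, -0.157, -0.1, 0.601, -0.524, -0.958]
    - [0.034, -0.157, -0.157, 0.601, -0.524, -0.958]
    - [0.034, -0.157, -0.157, 0.601, -0.524, -0.958]
    - [0.034, -0.157, -0.157, 0.601, -0.524, -0.958]
    - [0.034, -0.157, -0.157, 0.601, -0.524, -0.958]
    - [0.034, -0.157, -0.157, 0.601, -0.524, -0.958]

```text
time: 4.15
eef_pos: [0.4675, 0.2747, 0.255]
tcp_rot: [0.928, 0.219, 0.293, -0.07]
contact_force: [0.3, -0.6, 0.1]
opening: 1.002
finger_force: 0.0
```

Run:
```python
from g import *
st(); print(rel([.5286,.306,.156]))
```

```text
4.15 [0.4675 0.2747 0.255 ] rot err deg [-0.06  0.02  0.02] [ 0.3  -0.3   2.23  0.16  0.61  1.31] F [ 0.3 -0.6  0.1] 1.002
[0.0764, 0.0391, -0.1238, 0.0, 0.0, 0.0]
```

Call:
apply_moves:
  series:
    - [0.025, 0.013, -0.041, 0, 0, 0]
    - [0.05, 0.026, -0.082, 0, 0, 0]
    - [0.076, 0.039, -0.124, 0, 0, 0]
    - [0.076, 0.039, -0.124, 0, 0, 0]
    - [0.076, 0.039, -0.124, 0, 0, 0]

```text
time: 4.78
eef_pos: [0.5285, 0.3058, 0.1562]
tcp_rot: [0.928, 0.219, 0.293, -0.07]
contact_force: [-0.3, 0.1, 0.7]
opening: 0.996
finger_force: 0.0
```

Call:
apply_moves:
  series:
    - [0, 0, 0, 0, 0, 0]
    - [0, 0, 0, 0, 0, 0]
    - [0, 0, 0, 0, 0, 0]
    - [0, 0, 0, 0, 0, 0]
    - [0, 0, 0, 0, 0, 0]
    - [0, 0, 0, 0, 0, 0]
    - [0, 0, 0, 0, 0, 0]
    - [0, 0, 0, 0, 0, 0]
  jaw: 0
  squeeze: 50

```text
time: 5.78
eef_pos: [0.5288, 0.3059, 0.1564]
tcp_rot: [0.928, 0.219, 0.294, -0.07]
contact_force: [-0.8, -0.5, 5.1]
opening: 0.359
finger_force: 49.5
```

```bash
cat > look.py <<'E'
import sys
from g import *
# look.py name scene-box top-box : stacked crops
st()
s=ctrl.read_camera("scene")[:,:,::-1]; t=ctrl.read_camera("top")[:,:,::-1]
f=lambda im,b:cv2.resize(im[b[1]:b[3],b[0]:b[2]],(780,300),interpolation=cv2.INTER_CUBIC)
b=[list(map(int,a.split(","))) for a in sys.argv[2:4]]
cv2.imwrite(f"pics/{sys.argv[1]}.png",np.vstack([f(s,b[0]),f(t,b[1])]))
E
python3 look.py g1 300,170,508,250 170,150,378,230
```

```text
5.775 [0.5288 0.3059 0.1564] rot err deg [-0.12  0.11  0.09] [0.33 0.01 2.15 0.22 0.37 1.26] F [-0.8 -0.5  5.1] 0.359
```

View pics/g1.png

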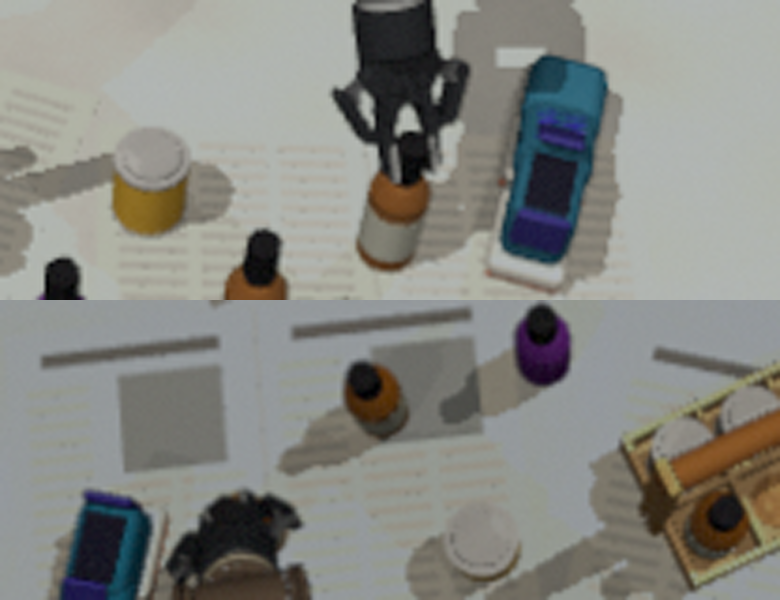

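The cap is gripped at scene crop (405,155), the bottle is upright, and an opening of 0.359 fits the 32 mm cap. Next I lift it and carry it round the front.

Call:
apply_moves:
  series:
    - [0, 0, 0.02, 0, 0, 0]
    - [-0.005, -0.005, 0.055, 0, 0, 0]
    - [-0.012, -0.015, 0.095, 0, 0, 0]
    - [-0.02, -0.03, 0.135, 0, 0, 0]
    - [-0.03, -0.05, 0.175, 0, 0, 0]
    - [-0.04, -0.08, 0.21, 0, 0, 0]
    - [-0.05, -0.12, 0.24, 0, 0, 0]
    - [-0.058, -0.165, 0.26, 0, 0, 0]
    - [-0.066, -0.21, 0.265, 0, 0, 0]
    - [-0.074, -0.255, 0.265, 0, 0, 0]
    - [-0.08, -0.3, 0.265, 0, 0, 0]
    - [-0.085, -0.345, 0.265, 0, 0, 0]
    - [-0.09, -0.39, 0.265, 0, 0, 0]
    - [-0.094, -0.435, 0.265, 0, 0, 0]
    - [-0.096, -0.475, 0.265, 0, 0, 0]
    - [-0.098, -0.51, 0.265, 0, 0, 0]
    - [-0.098, -0.53, 0.265, 0, 0, 0]
    - [-0.098, -0.53, 0.265, 0, 0, 0]
  squeeze: 60

```text
time: 8.12
eef_pos: [0.4494, -0.1188, 0.3666]
tcp_rot: [0.929, 0.218, 0.292, -0.07]
contact_force: [0.1, -0.4, -1.5]
opening: 0.357
finger_force: 59.6
```

Run:
```python
from g import *
st(); print(rel([.473,-.392,.30],Q), rel(cell(-.041,-.082,.24),Q))
```

```text
8.125 [ 0.4494 -0.1188  0.3666] rot err deg [-0.13 -0.12  0.16] [-0.76 -0.48  2.15  0.6   1.3   0.23] F [ 0.1 -0.4 -1.5] 0.357
[0.0296, -0.3415, -0.0833, -0.003, -0.0026, 0.0035] [0.1976, -0.2579, -0.1583, -0.003, -0.0026, 0.0035]
```

Call:
apply_moves:
  series:
    - [0.003, -0.03, 0, 0, 0, 0]
    - [0.006, -0.07, -0.01, 0, 0, 0]
    - [0.01, -0.11, -0.02, 0, 0, 0]
    - [0.014, -0.15, -0.03, 0, 0, 0]
    - [0.018, -0.19, -0.045, 0, 0, 0]
    - [0.022, -0.23, -0.06, 0, 0, 0]
    - [0.026, -0.27, -0.08, 0, 0, 0]
    - [0.029, -0.305, -0.1, 0, 0, 0]
    - [0.03, -0.33, -0.12, 0, 0, 0]
    - [0.03, -0.341, -0.14, 0, 0, 0]
    - [0.03, -0.341, -0.155, 0, 0, 0]
    - [0.03, -0.341, -0.155, 0, 0, 0]
    - [0.03, -0.341, -0.155, 0, 0, 0]

```text
time: 9.75
eef_pos: [0.474, -0.3907, 0.2439]
tcp_rot: [0.928, 0.219, 0.293, -0.069]
contact_force: [-0.3, -0.6, -1.6]
opening: 0.363
finger_force: 59.8
```

```bash
python3 look.py s1 170,150,378,230 320,150,528,230
python3 - <<'E'
from g import *
print(rel(cell(-.041,-.082,.24),Q)); print("bottle at",ctrl.get_state()["eef_pos"]-[0,0,.156])
for n in CAL:
  for d in ctrl.silhouettes("bottle_1",n):
    v,u=np.nonzero(d["pixels"]); print(n,round(d["p"],2),u.mean().round(1),v.mean().round(1),len(u), u.min(),u.max(),v.min(),v.max())
  m=mask(place(BOT,*(ctrl.get_state()["eef_pos"]-[0,0,.156])),n)>.5; v,u=np.nonzero(m); print("model",u.mean().round(1),v.mean().round(1),m.sum(),u.min(),u.max(),v.min(),v.max())
E
```

```text
9.75 [ 0.474  -0.3907  0.2439] rot err deg [-0.04  0.01  0.05] [-1.08  0.11  1.87  0.66  1.22 -0.22] F [-0.3 -0.6 -1.6] 0.363
[0.1668, 0.0824, -0.0053, 0.0003, 0.0007, 0.0014]
bottle at [ 0.47391668 -0.391081    0.08826061]
scene 0.91 220.7 172.7 464 213 230 153 189
scene 0.59 367.5 251.2 527 358 376 231 268
model 220.9 175.2 561 212 231 153 194
top 0.68 420.5 221.9 227 410 433 214 232
top 0.51 269.1 176.4 270 261 277 166 186
top 0.44 298.4 214.1 355 288 308 204 225
model 421.3 223.6 348 410 433 215 233
```

View pics/s1.png

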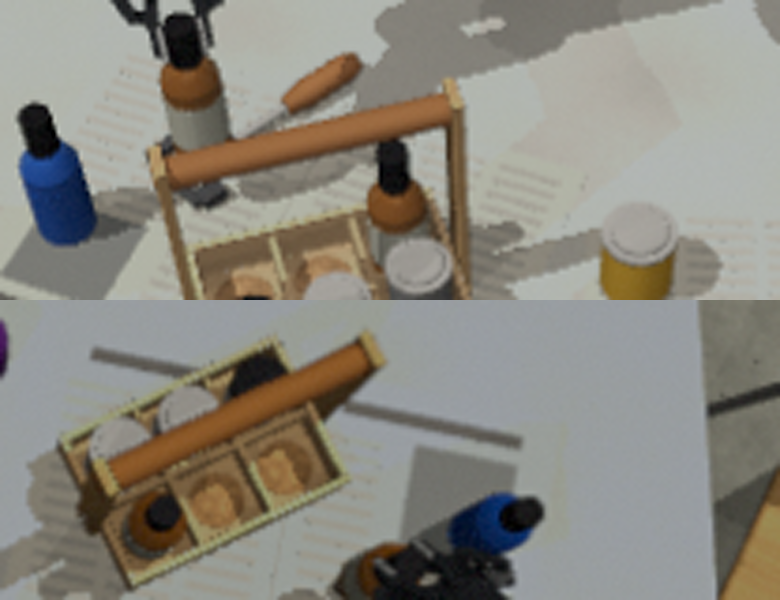

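In the crop the held bottle hangs upright in front of the crate at scene crop (190,90). Its outline bounds match the model within about 1 px. I enter along crate x, then lower gently.

Call:
apply_moves:
  series:
    - [0.02, 0.01, 0, 0, 0, 0]
    - [0.045, 0.022, 0, 0, 0, 0]
    - [0.07, 0.035, 0, 0, 0, 0]
    - [0.095, 0.047, 0, 0, 0, 0]
    - [0.12, 0.059, 0, 0, 0, 0]
    - [0.14, 0.069, 0, 0, 0, 0]
    - [0.155, 0.0766, 0, 0, 0, 0]
    - [0.1668, 0.0824, 0, 0, 0, 0]
    - [0.1668, 0.0824, -0.005, 0, 0, 0]
    - [0.1668, 0.0824, -0.005, 0, 0, 0]

```text
time: 11.2
eef_pos: [0.6065, -0.3254, 0.2383]
tcp_rot: [0.928, 0.218, 0.292, -0.07]
contact_force: [0.6, -1.1, -1.9]
opening: 0.358
finger_force: 59.9
```

Run:
```python
from g import *
st(); print(rel(cell(-.041,-.082,.167),Q))
```

```text
11.2 [ 0.6065 -0.3254  0.2383] rot err deg [-0.11 -0.1   0.11] [-0.83  0.22  1.76  0.67  1.08 -0.02] F [ 0.6 -1.1 -1.9] 0.358
[0.0011, 0.0002, -0.0891, -0.0025, -0.0021, 0.0023]
```

Call:
apply_moves:
  series:
    - [0.001, 0, -0.015, 0, 0, 0]
    - [0.001, 0, -0.03, 0, 0, 0]
    - [0.001, 0, -0.045, 0, 0, 0]
    - [0.001, 0, -0.058, 0, 0, 0]
    - [0.001, 0, -0.068, 0, 0, 0]
    - [0.001, 0, -0.075, 0, 0, 0]
    - [0.001, 0, -0.08, 0, 0, 0]
    - [0.001, 0, -0.084, 0, 0, 0]
    - [0.001, 0, -0.087, 0, 0, 0]
    - [0.001, 0, -0.089, 0, 0, 0]
    - [0.001, 0, -0.089, 0, 0, 0]
    - [0.001, 0, -0.089, 0, 0, 0]

```text
time: 12.7
eef_pos: [0.6079, -0.3253, 0.1681]
tcp_rot: [0.928, 0.219, 0.293, -0.07]
contact_force: [-0.6, -0.1, -1.5]
opening: 0.361
finger_force: 59.9
```

Call:
apply_moves:
  series:
    - [0, 0, -0.001, 0, 0, 0]
    - [0, 0, -0.002, 0, 0, 0]
    - [0, 0, -0.003, 0, 0, 0]
    - [0, 0, -0.004, 0, 0, 0]
    - [0, 0, -0.004, 0, 0, 0]
    - [0, 0, -0.004, 0, 0, 0]

```text
time: 13.45
eef_pos: [0.6081, -0.3253, 0.1655]
tcp_rot: [0.928, 0.219, 0.293, -0.07]
contact_force: [-1.2, 0.3, 2.9]
opening: 0.357
finger_force: 60.3
```

The force turned positive, so the bottle stands on the floor. I release it with a narrow opening and back out along the slant.

Call:
apply_moves:
  series:
    - [0, 0, 0, 0, 0, 0]
    - [0, 0, 0, 0, 0, 0]
    - [0, 0, 0, 0, 0, 0]
    - [0, 0, 0, 0, 0, 0]
    - [0, 0, 0, 0, 0, 0]
  jaw: 0.6

```text
time: 14.08
eef_pos: [0.6079, -0.3253, 0.1647]
tcp_rot: [0.928, 0.219, 0.293, -0.07]
contact_force: [-0.4, 0.9, -0.5]
opening: 0.6
finger_force: 0.0
```

Call:
apply_moves:
  series:
    - [-0.01, -0.005, 0.016, 0, 0, 0]
    - [-0.025, -0.0125, 0.04, 0, 0, 0]
    - [-0.045, -0.0225, 0.072, 0, 0, 0]
    - [-0.07, -0.035, 0.112, 0, 0, 0]
    - [-0.1, -0.05, 0.16, 0, 0, 0]
    - [-0.13, -0.065, 0.2, 0, 0, 0]
    - [-0.16, -0.08, 0.24, 0, 0, 0]
    - [-0.16, -0.08, 0.24, 0, 0, 0]

```text
time: 15.08
eef_pos: [0.4788, -0.3916, 0.3625]
tcp_rot: [0.928, 0.219, 0.294, -0.065]
contact_force: [0.6, 0.5, 0.1]
opening: 0.597
finger_force: 0.0
```

```bash
python3 look.py p1 170,150,378,230 320,150,528,230;  python3 - <<'E'
from g import *
c=cell(-.041,-.082,.009)
for n in CAL:
  m=mask(place(BOT,*c),n)>.5; v,u=np.nonzero(m); uv=np.array([u.mean(),v.mean()]); print(n,"model",uv.round(1),u.min(),u.max(),v.min(),v.max())
  for d in ctrl.silhouettes("bottle_1",n):
    v,u=np.nonzero(d["pixels"]); print(round(d["p"],2),u.mean().round(1),v.mean().round(1),u.min(),u.max(),v.min(),v.max())
print(rel([.47,-.08,.37]))
E
```

```text
15.075 [ 0.4788 -0.3916  0.3625] rot err deg [0.4  0.24 0.28] [-1.07  0.02  1.75  0.62  1.38 -0.09] F [0.6 0.5 0.1] 0.597
scene model [231.7 218.9] 223 242 198 236
0.82 231.4 216.6 223 241 199 232
0.7 367.3 251.0 358 376 231 267
top model [398.4 191.1] 388 408 182 201
0.73 269.7 175.8 262 278 166 186
0.55 398.8 190.1 389 409 181 200
[-0.0121, 0.3857, 0.0183, 0.0, 0.0, 0.0]
```

View pics/p1.png

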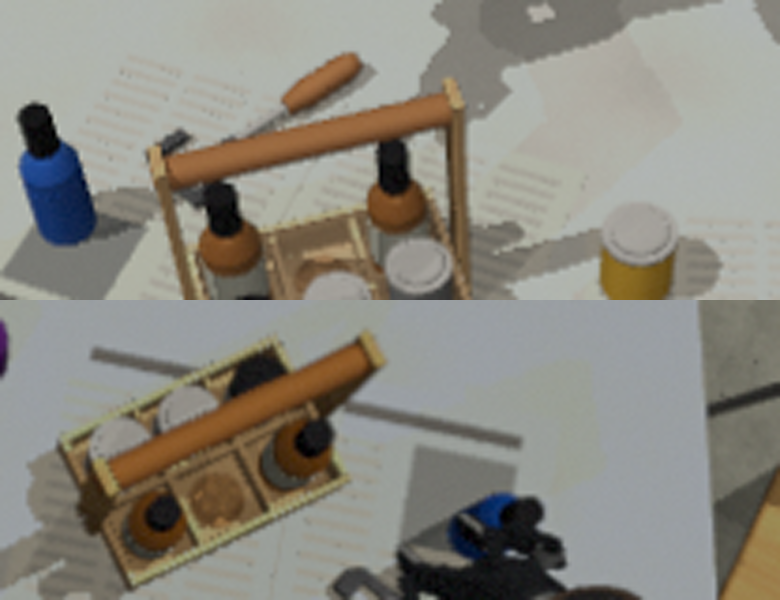

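The first bottle stands upright in the right cell (scene crop (230,240), top crop (300,450)), within about 1 px of the cell centre model. Now the second bottle.

Call:
apply_moves:
  series:
    - [-0.01, 0.04, 0.01, 0, 0, 0]
    - [-0.02, 0.1, 0.02, 0, 0, 0]
    - [-0.03, 0.16, 0.02, 0, 0, 0]
    - [-0.036, 0.23, 0.02, 0, 0, 0]
    - [-0.036, 0.3, 0.02, 0, 0, 0]
    - [-0.036, 0.37, 0.02, 0, 0, 0]
    - [-0.02, 0.44, 0.02, 0, 0, 0]
    - [0.02, 0.52, 0.02, 0, 0, 0]
    - [0.06, 0.59, 0.01, 0, 0, 0]
    - [0.11, 0.65, 0, 0, 0, 0]
    - [0.157, 0.674, -0.04, 0, 0, 0]
    - [0.157, 0.674, -0.09, 0, 0, 0]
    - [0.157, 0.674, -0.135, 0, 0, 0]
    - [0.157, 0.674, -0.135, 0, 0, 0]
    - [0.157, 0.674, -0.135, 0, 0, 0]
    - [0.157, 0.674, -0.135, 0, 0, 0]
  jaw: 1

```text
time: 17.27
eef_pos: [0.6065, 0.1499, 0.2515]
tcp_rot: [0.928, 0.219, 0.295, -0.069]
contact_force: [1.1, 0.6, 0.0]
opening: 1.0
finger_force: 0.0
```

Run:
```python
from g import *
st(); print(rel([.6661,.1785,.156],Q))
```

```text
17.275 [0.6065 0.1499 0.2515] rot err deg [-0.07  0.21  0.09] [-0.02 -0.08  2.05  0.45  0.66  0.8 ] F [1.1 0.6 0. ] 1.0
[0.0745, 0.0357, -0.1194, -0.0016, 0.0047, 0.002]
```

Call:
apply_moves:
  series:
    - [0.025, 0.012, -0.04, 0, 0, 0]
    - [0.05, 0.024, -0.08, 0, 0, 0]
    - [0.0745, 0.0357, -0.1194, 0, 0, 0]
    - [0.0745, 0.0357, -0.1194, 0, 0, 0]
    - [0.0745, 0.0357, -0.1194, 0, 0, 0]

```text
time: 17.9
eef_pos: [0.6658, 0.1783, 0.1554]
tcp_rot: [0.928, 0.219, 0.294, -0.069]
contact_force: [0.1, -0.3, 0.4]
opening: 0.999
finger_force: 0.0
```

Call:
apply_moves:
  series:
    - [0, 0, 0, 0, 0, 0]
    - [0, 0, 0, 0, 0, 0]
    - [0, 0, 0, 0, 0, 0]
    - [0, 0, 0, 0, 0, 0]
    - [0, 0, 0, 0, 0, 0]
    - [0, 0, 0, 0, 0, 0]
    - [0, 0, 0, 0, 0, 0]
    - [0, 0, 0, 0, 0, 0]
  jaw: 0
  squeeze: 60

```text
time: 18.9
eef_pos: [0.6657, 0.1786, 0.1544]
tcp_rot: [0.928, 0.219, 0.293, -0.07]
contact_force: [-0.8, -0.4, 5.8]
opening: 0.362
finger_force: 59.3
```

Run:
```python
from g import *
st(); print(rel([.45,-.1,.37],Q),rel([.432,-.322,.37],Q))
```

```text
18.9 [0.6657 0.1786 0.1544] rot err deg [-0.1   0.08  0.1 ] [0.03 0.19 1.96 0.55 0.48 0.72] F [-0.8 -0.4  5.8] 0.362
[-0.2696, -0.3482, 0.2696, -0.0021, 0.0017, 0.0022] [-0.2921, -0.6257, 0.2696, -0.0021, 0.0017, 0.0022]
```

Call:
apply_moves:
  series:
    - [0, 0, 0.02, 0, 0, 0]
    - [-0.01, -0.01, 0.055, 0, 0, 0]
    - [-0.025, -0.025, 0.095, 0, 0, 0]
    - [-0.045, -0.045, 0.135, 0, 0, 0]
    - [-0.07, -0.075, 0.175, 0, 0, 0]
    - [-0.1, -0.105, 0.21, 0, 0, 0]
    - [-0.13, -0.14, 0.24, 0, 0, 0]
    - [-0.16, -0.175, 0.26, 0, 0, 0]
    - [-0.19, -0.21, 0.27, 0, 0, 0]
    - [-0.22, -0.25, 0.27, 0, 0, 0]
    - [-0.245, -0.29, 0.27, 0, 0, 0]
    - [-0.265, -0.33, 0.27, 0, 0, 0]
    - [-0.275, -0.375, 0.27, 0, 0, 0]
    - [-0.28, -0.42, 0.27, 0, 0, 0]
    - [-0.285, -0.47, 0.27, 0, 0, 0]
    - [-0.29, -0.52, 0.27, 0, 0, 0]
    - [-0.292, -0.565, 0.27, 0, 0, 0]
    - [-0.292, -0.605, 0.27, 0, 0, 0]
    - [-0.292, -0.626, 0.26, 0, 0, 0]
    - [-0.292, -0.626, 0.24, 0, 0, 0]

```text
time: 21.4
eef_pos: [0.4311, -0.3228, 0.3441]
tcp_rot: [0.929, 0.218, 0.292, -0.07]
contact_force: [-0.5, 1.0, -2.6]
opening: 0.365
finger_force: 59.9
```

Run:
```python
from g import *
st(); print(rel(cell(-.195,0,.24),Q),rel(cell(-.041,0,.24),Q))
```

```text
21.4 [ 0.4311 -0.3228  0.3441] rot err deg [-0.1  -0.1   0.13] [-1.09 -0.16  1.95  0.62  1.38 -0.11] F [-0.5  1.  -2.6] 0.365
[0.0023, 0.0023, -0.1301, -0.0022, -0.0021, 0.0028] [0.1744, 0.0886, -0.1301, -0.0022, -0.0021, 0.0028]
```

Call:
apply_moves:
  series:
    - [0.002, 0.002, -0.04, 0, 0, 0]
    - [0.002, 0.002, -0.08, 0, 0, 0]
    - [0.002, 0.002, -0.115, 0, 0, 0]
    - [0.002, 0.002, -0.13, 0, 0, 0]
    - [0.02, 0.011, -0.13, 0, 0, 0]
    - [0.045, 0.024, -0.13, 0, 0, 0]
    - [0.07, 0.036, -0.13, 0, 0, 0]
    - [0.095, 0.049, -0.13, 0, 0, 0]
    - [0.12, 0.061, -0.13, 0, 0, 0]
    - [0.145, 0.074, -0.13, 0, 0, 0]
    - [0.163, 0.083, -0.13, 0, 0, 0]
    - [0.1744, 0.0886, -0.13, 0, 0, 0]
    - [0.1744, 0.0886, -0.13, 0, 0, 0]
    - [0.1744, 0.0886, -0.13, 0, 0, 0]

```text
time: 23.15
eef_pos: [0.5707, -0.2516, 0.2411]
tcp_rot: [0.928, 0.219, 0.292, -0.07]
contact_force: [0.6, 0.3, -3.1]
opening: 0.361
finger_force: 59.8
```

```bash
python3 look.py s2 170,150,378,230 320,150,528,230
python3 - <<'E'
from g import *
print(rel(cell(-.041,0,.166),Q))
E
```

```text
23.15 [ 0.5707 -0.2516  0.2411] rot err deg [-0.07 -0.05  0.1 ] [-0.79  0.06  1.93  0.68  1.05  0.  ] F [ 0.6  0.3 -3.1] 0.361
[0.0001, -0.0, -0.0939, -0.0017, -0.0009, 0.003]
```

View pics/s2.png

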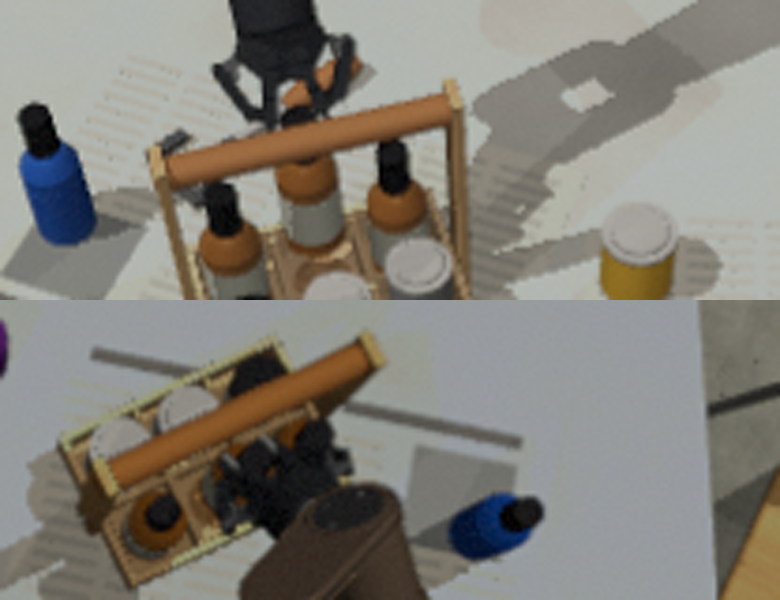

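The held bottle hangs upright over the middle cell (scene crop (310,190)), clear of its neighbours. The earlier contact came at a TCP z near 0.1655, and this grasp is about 1–2 mm lower on the bottle.

Call:
apply_moves:
  series:
    - [0, 0, -0.015, 0, 0, 0]
    - [0, 0, -0.03, 0, 0, 0]
    - [0, 0, -0.045, 0, 0, 0]
    - [0, 0, -0.058, 0, 0, 0]
    - [0, 0, -0.068, 0, 0, 0]
    - [0, 0, -0.076, 0, 0, 0]
    - [0, 0, -0.082, 0, 0, 0]
    - [0, 0, -0.087, 0, 0, 0]
    - [0, 0, -0.09, 0, 0, 0]
    - [0, 0, -0.092, 0, 0, 0]
    - [0, 0, -0.093, 0, 0, 0]
    - [0, 0, -0.094, 0, 0, 0]
    - [0, 0, -0.094, 0, 0, 0]

```text
time: 24.88
eef_pos: [0.571, -0.2515, 0.166]
tcp_rot: [0.928, 0.219, 0.293, -0.07]
contact_force: [0.0, 0.2, -2.5]
opening: 0.362
finger_force: 59.9
```

Call:
apply_moves:
  series:
    - [0, 0, -0.001, 0, 0, 0]
    - [0, 0, -0.002, 0, 0, 0]
    - [0, 0, -0.003, 0, 0, 0]
    - [0, 0, -0.0035, 0, 0, 0]
    - [0, 0, -0.0035, 0, 0, 0]
    - [0, 0, -0.0035, 0, 0, 0]

```text
time: 25.62
eef_pos: [0.571, -0.2514, 0.1634]
tcp_rot: [0.928, 0.219, 0.293, -0.07]
contact_force: [-0.4, -0.1, -0.9]
opening: 0.36
finger_force: 59.9
```

Call:
apply_moves:
  series:
    - [0, 0, -0.0005, 0, 0, 0]
    - [0, 0, -0.001, 0, 0, 0]
    - [0, 0, -0.0015, 0, 0, 0]
    - [0, 0, -0.0015, 0, 0, 0]
    - [0, 0, -0.0015, 0, 0, 0]

```text
time: 26.25
eef_pos: [0.5715, -0.2515, 0.1634]
tcp_rot: [0.928, 0.219, 0.293, -0.07]
contact_force: [-3.7, 1.5, 5.1]
opening: 0.358
finger_force: 60.7
```

Contact is made, so I release and back out.

Call:
apply_moves:
  series:
    - [0, 0, 0, 0, 0, 0]
    - [0, 0, 0, 0, 0, 0]
    - [0, 0, 0, 0, 0, 0]
    - [0, 0, 0, 0, 0, 0]
    - [0, 0, 0, 0, 0, 0]
  jaw: 0.6

```text
time: 26.88
eef_pos: [0.571, -0.2515, 0.1619]
tcp_rot: [0.928, 0.219, 0.293, -0.07]
contact_force: [-0.7, -0.7, 0.0]
opening: 0.597
finger_force: 0.0
```

Call:
apply_moves:
  series:
    - [-0.01, -0.005, 0.016, 0, 0, 0]
    - [-0.025, -0.0125, 0.04, 0, 0, 0]
    - [-0.045, -0.0225, 0.072, 0, 0, 0]
    - [-0.07, -0.035, 0.112, 0, 0, 0]
    - [-0.1, -0.05, 0.16, 0, 0, 0]
    - [-0.13, -0.065, 0.2, 0, 0, 0]
    - [-0.15, -0.08, 0.24, 0, 0, 0]
    - [-0.15, -0.08, 0.24, 0, 0, 0]
    - [-0.15, -0.08, 0.24, 0, 0, 0]

```text
time: 28.0
eef_pos: [0.4506, -0.3152, 0.3534]
tcp_rot: [0.928, 0.218, 0.292, -0.07]
contact_force: [0.4, -0.1, -0.3]
opening: 0.598
finger_force: 0.0
```

```bash
python3 look.py p2 170,150,378,230 320,150,528,230;  python3 - <<'E'
from g import *
for y in (0,-.082,.082):
  c=cell(-.041,y,.009)
  for n in CAL:
    m=mask(place(BOT,*c),n)>.5; v,u=np.nonzero(m); print(n,y,"model",u.min(),u.max(),v.min(),v.max())
for n in CAL:
  for d in ctrl.silhouettes("bottle_1",n)+ctrl.silhouettes("packed_bottle",n):
    v,u=np.nonzero(d["pixels"]); print(n,round(d["p"],2),u.min(),u.max(),v.min(),v.max())
E
```

```text
28.0 [ 0.4506 -0.3152  0.3534] rot err deg [-0.1  -0.06  0.1 ] [-1.05 -0.15  1.92  0.62  1.37 -0.07] F [ 0.4 -0.1 -0.3] 0.598
scene 0 model 245 263 193 231
top 0 model 370 389 191 210
scene -0.082 model 223 242 198 236
top -0.082 model 388 408 182 201
scene 0.082 model 267 283 188 226
top 0.082 model 352 369 201 219
scene 0.63 245 263 193 228
scene 0.56 222 241 198 232
scene 0.96 308 324 240 276
scene 0.95 268 284 187 222
scene 0.92 175 195 178 215
top 0.77 389 408 181 200
top 0.7 371 389 191 209
top 0.64 439 464 202 218
top 0.59 342 359 181 193
top 0.51 307 322 151 173
```

View pics/p2.png

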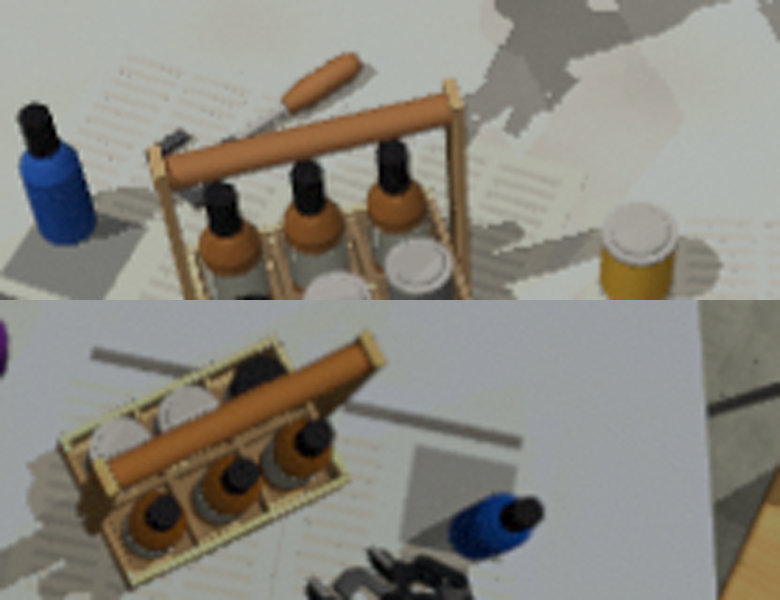

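All three bottles stand upright in the front cells (top crop (155,525), (230,490) and (300,450)), matching the cell model within about 1 px. The arm is clear, so I hand it in.

```bash
python3 -c "
from plant import ctrl
print(ctrl.sign_off())"
```

```text
the job is handed in; nothing more can be done
None
```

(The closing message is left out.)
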